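# Sweep the loose tube unions off the sorting deck into the catch well

### The arm

A 6-joint arm with a two-finger parallel gripper is mounted at the origin on a cart in front of the work surface, level with it; the furniture and walls round the work are solid. World frame = base frame: x ahead of the robot, y to its left, z up, the work surface at z = 0. Lengths are in m, angles in rad, forces in N, time in s.
With the tool pointing down it reaches from about 0.325 to 0.9 m from the base axis. Payload 6.1 kg.
Tool frame: the origin (TCP) lies midway between the tips of the shut fingers; the grasp point (between the pads) lies 19 mm behind it; z points along the fingers, y is the line along which they close (so a half turn about z gives the same grasp; the last joint's range is limited). The gripper opens to 87 mm and grips with 3 to 60 N. Pads are 19 mm wide; open, the fingers measure 117 mm over their backs; the gripper's body (75 mm by 190 mm) begins 51 mm behind the grasp point.
Start: joints at [1.095, 0.22, 1.526, -0, 1.395, -0.126], TCP at [0.214, 0.587, 0.223] pointing down, gripper open.
Joint ranges: [-2.98, 2.98], [-0.91, 2.08], [0.09, 2.57], [-1.24, 4.39], [0.2, 2.65], [-2.68, 2.68]. Speed limits (rad/s): [2.57, 2.57, 3.01, 3.14, 3.14, 3.14].

### API

Orientations are given as a rotation vector (axis times angle).
In Python, from plant import sensors, optics, job gives the robot as it stands.
- The arm moves only by the shell command python3 -m creep 'ROWS'. ROWS is JSON, a list of rows, each a list of 3 entries, a list of its own where there are three numbers: the opening, from -1 (shut) to 1 (fully open), then the shift along the tool's x, y, z each as a share of 150 mm, from -1 to 1, then the turn about the tool's z as a share of pi/4 rad, from -1 to 1. A call has 1 to 8 rows; each row is the pose to reach, as a shift and turn from the pose commanded when the call began, along the tool's axes at that moment; what a row does not reach only later rows make up. A row lasts 1/10 s, in which the tool goes at most 50 mm and 8.59 degrees, less where a joint would pass 70% of its speed; a pose out of reach is approached as far as the arm can. A call with a number of a shift or a turn outside -1 to 1 is refused whole. A call with a gripper value outside its range is refused whole. The fingers move at their own pace and stop on an object; the grip force is fixed at half the most. Time passes only in rows, so rows that repeat a pose let the fingers close. It gives the time, the measured TCP pose, the force, the opening and the grip force at its end, in the units of the state.
- sensors.get_obs(): the state, without advancing time (a new reading comes with each control period).
- optics.read_camera(name): name is "scene" or "top" or "wrist"; returns a dict with "frame" (480x640x3 uint8, red, green, blue), "vertical_fov" (degrees; the focal length in pixels is half the picture's height over the tangent of half this angle, whatever the lens; pixels are square), "cx", "cy" (the principal point, pixels), "T" (4x4, takes a point from camera to world coordinates). Camera axes: x right, y up, looking along -z (the intrinsics and any distortion apply to the point x, -y, -z); pixel columns grow to the right and rows downward; lengths in m; the calibration is good to about 2 mm. A picture is of the moment at which its call begins. There is no depth.
- job.sign_off(): hands the job in; it is judged then, once.
The state is a dict: "time": time; "joint_positions": joint angles; "dq": joint speeds; "effort": joint torques, N m; "ee_pos": TCP position; "orientation": TCP orientation; "wrist_force": force on the tool from outside, world axes, zero at the start; "torque": the same for the moment, N m; "grip_width": finger opening in m; "gripper_force": force on a finger pad.
Only numpy, scipy, OpenCV 4.12 (cv2) and the standard library are available. Lean on these libraries where they do the work, as an engineer would, in place of code of your own. Each camera call takes 0.05 s, during which the arm holds its last target. There are 200 camera calls.

### The job

Three brass tube unions lie scattered on the raised deck of the grey sorting tray. With the fingertips, sweep all three along the deck and over its open edge, so that they drop down into the sunken catch well of the tray. Do not pick any of them up, and leave the jar that stands on the deck, and the tin and the beaker beside the tray, where they are.

Things in the scene. Friction and masses are not known exactly. Their poses are not given: they have to be found in the camera images.
- tray: Grey sorting tray, fixed, 230 x 305 mm. Origin on the worktop under its deck, z up. In its frame (mm): flat deck top at z 34, x -110 to 110, y -100 to 110. At y -100 the deck drops into the open-topped catch well: y -185 to -100, x -110 to 110, floor z 6. A 5 mm wall, rim at z 52, runs all round: both x sides, behind the deck (inner face y 110), beyond the well (inner face y -185).
- drop_edge (a point): Middle of the deck's straight open edge (tray y -100), slightly rounded, no wall, at deck height; axes as the tray's: the well lies toward -y, the deck toward +y.
- jar: Jar of septa with a green screw lid, 39 mm across, 47 mm tall, 50 g, standing loose on the deck among the unions; origin at the centre of its underside. A bystander: must stay standing where it is.
- union_1_mid (a point): Centre of a brass compression tube union (three hexagons in a row, 36 mm long, 16 mm across, 14 mm high), lying loose on the deck about 7 mm above the deck surface, about 55 g (0.7 to 1.4 times that). Long along its own y axis.
- union_2_mid (a point): Centre of a second union, like the first.
- union_3_mid (a point): Centre of a third union, like the first.
- tin: Flat round white tin, 55 mm across, 18 mm high, loose on the worktop beside the tray; origin at the centre of its underside. A bystander.
- beaker: Glass beaker, 57 mm across, 72 mm tall, loose on the worktop beyond the well; origin at the centre of its underside. A bystander.

How it is judged:
At the end, for the whole second after the job is handed in: The centres of all three unions are within the outline of the catch well and below the deck (less than 33 mm above the worktop); the jar stands upright within 12 mm of its start; tin and beaker are within 12 mm of theirs (y of union_1_mid in the frame of tray between -0.185 and -0.103 m and x of union_1_mid in the frame of tray between -0.11 and 0.11 m and height (world z) of each of union_1_mid, union_2_mid, union_3_mid below 0.033 m and y of union_2_mid in the frame of tray between -0.185 and -0.103 m and x of union_2_mid in the frame of tray between -0.11 and 0.11 m and y of union_3_mid in the frame of tray between -0.185 and -0.103 m and x of union_3_mid in the frame of tray between -0.11 and 0.11 m and distance of each of jar, tin, beaker from where it was at the start of the episode below 0.012 m and angle between jar's own z axis and vertical below 0.15 rad); the robot touches nothing.
It fails at once if a union is lifted more than 17 mm off the deck (height (world z) of any of union_1_mid, union_2_mid, union_3_mid above 0.058 m).
It fails at once if the jar is pushed more than 12 mm or tipped (distance of jar from where it was at the start of the episode above 0.012 m or angle between jar's own z axis and vertical above 0.3 rad).
It fails at once if the tin or the beaker is pushed more than 12 mm (distance of any of tin, beaker from where it was at the start of the episode above 0.012 m).
It also fails if it takes over 62 s, if anything falls off the work surface, if the arm or the gripper's body presses on something with over 40 N, if the wrist force passes 120 N, or if a joint passes its speed limit or range.

## Working session

There is one attempt and no reset: what is moved stays moved. The work goes in short steps, Python scripts to look and compute and a shell command to move; the robot and the scene stay as the last step left them, time stands still between calls to the robot, and variables do not carry over. Pictures are saved under pics/ and viewed, at most 10 in all, crops included, and the job is handed in when it is done.

```bash
mkdir -p pics; python3 - <<'E'
from plant import sensors, optics
import cv2,numpy as np
o=sensors.get_obs();print(o['time'],o['ee_pos'],o['orientation'],o['grip_width'])
for n in ['top','scene']:
    c=optics.read_camera(n);print(n,c['vertical_fov'],c['cx'],c['cy'],[k for k in c]);print(np.round(c['T'],4).tolist())
    cv2.imwrite(f'pics/{n}0.png',c['frame'][:,:,::-1])
E
```

```text
0.0 [0.21389531 0.58660139 0.22143766] [-5.46509323e-01 -3.09313012e+00  2.90522395e-03] 0.08697523462275507
top 49.5692328054864 319.00164021618724 240.95704394720917 ['frame', 'vertical_fov', 'cx', 'cy', 'T']
[[-0.02, 0.9847, -0.173, 0.4511], [-0.9997, -0.0174, 0.0162, 0.0446], [0.013, 0.1733, 0.9848, 0.8794], [0.0, 0.0, 0.0, 1.0]]
scene 56.91639578106275 317.77510372174413 229.69010548974546 ['frame', 'vertical_fov', 'cx', 'cy', 'T']
[[0.898, 0.2032, -0.3904, 0.2718], [-0.4401, 0.4063, -0.8008, -0.6414], [-0.0041, 0.8908, 0.4543, 0.4454], [0.0, 0.0, 0.0, 1.0]]
```

View pics/top0.png

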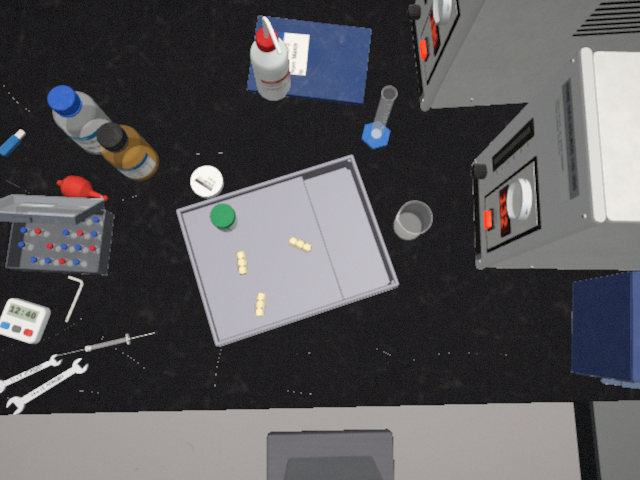

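The top view shows the tray with its rim corners at about (178,211), (352,158), (398,284) and (219,346), and the well on the right side. The jar is at (223,216), the unions at (300,244), (241,262) and (260,304), the tin at (207,181) and the beaker at (412,220). I'll measure these on an enlarged crop.

```bash
cat > h.py <<'E'
import numpy as np
def ray(c,u,v,z):
    f=240/np.tan(np.radians(c['vertical_fov']/2));T=np.array(c['T'])
    d=T[:3,:3]@np.array([(u-c['cx'])/f,-(v-c['cy'])/f,-1]);p=T[:3,3]
    return p+d*(z-p[2])/d[2]
def proj(c,P):
    f=240/np.tan(np.radians(c['vertical_fov']/2));T=np.array(c['T'])
    q=T[:3,:3].T@(np.array(P)-T[:3,3]);return np.array([c['cx']-f*q[0]/q[2],c['cy']+f*q[1]/q[2]])
E
python3 - <<'E'
import cv2,numpy as np
from h import *
from plant import optics
c=optics.read_camera('top')
im=cv2.imread('pics/top0.png')[145:355,165:445]
cv2.imwrite('pics/crop0.png',cv2.resize(im,None,fx=2.8,fy=2.8,interpolation=cv2.INTER_CUBIC))
C=[ray(c,*p,.052)[:2] for p in [(178,211),(352,158),(398,284),(219,346)]]
print(np.round(C,4).tolist(),[np.linalg.norm(C[i]-C[i-1]).round(4) for i in range(4)])
for n,u,v,z in [('u1',300,244,.041),('u2',241,262,.041),('u3',260,304,.041),('jar',223,216,.081),('tin',207,181,.018),('e1',302,178,.034),('e2',343,300,.034)]:
    print(n,ray(c,u,v,z).round(4))
E
```

```text
[[0.65, 0.2594], [0.7357, -0.0268], [0.5245, -0.0938], [0.4332, 0.19]] [np.float64(0.2277), np.float64(0.2987), np.float64(0.2216), np.float64(0.2981)]
u1 [0.5939 0.0619 0.041 ]
u2 [0.566  0.1581 0.041 ]
u3 [0.4976 0.1273 0.041 ]
jar [0.6338 0.1813 0.081 ]
tin [0.7101 0.2201 0.018 ]
e1 [0.708  0.0572 0.034 ]
e2 [ 0.5018 -0.0063  0.034 ]
```

View pics/crop0.png

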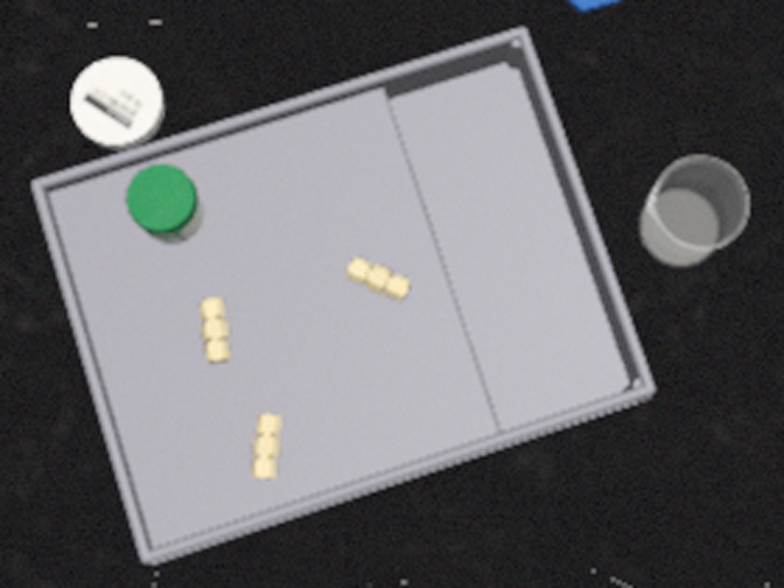

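View pics/scene0.png

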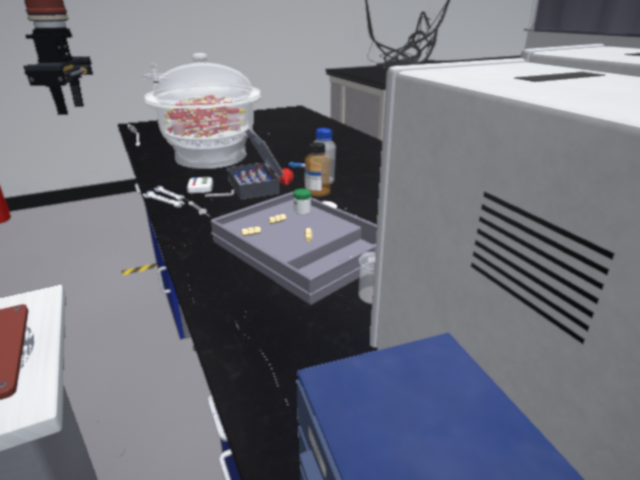

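The crop gives these refined pixel positions:
- **Union centres:** (300.0,244.3), (241.8,262.5) and (260.4,304.3).
- **Tray corners:** (176.8,210.4), (352.1,155.4), (398.6,285.4) and (217.9,345.7).

The scene view shows a clear deck, with all three unions away from the walls. Next I'll fit the tray pose and plan the sweeps.

```bash
cat >> h.py <<'E'
from scipy.spatial.transform import Rotation as Ro
import json,os
def goal(tx,ty,z,o):   # TCP goal in tray frame, tool y along tray x
    A=np.load('tray.npz');R=Ro.from_rotvec(o['orientation']).as_matrix()
    P=np.append(A['t']+A['M']@[tx,ty],z)
    d=R.T@(P-o['ee_pos'])
    w=np.append(A['M'][:,0],0); l=R.T@w; a=np.arctan2(-l[0],l[1])
    a=(a+np.pi/2)%np.pi-np.pi/2
    print('world',P.round(3),'shift',(d/.15).round(3),'turn',(a/(np.pi/4)).round(3))
def state(o):
    A=np.load('tray.npz');print('TCP tray',(A['M'].T@(o['ee_pos'][:2]-A['t'])).round(4),o['ee_pos'][2].round(4))
E
python3 - <<'E'
from h import *
from plant import optics,sensors
c=optics.read_camera('top')
px=[(176.8,210.4),(352.1,155.4),(398.6,285.4),(217.9,345.7)]
W=np.array([ray(c,*p,.052)[:2] for p in px])
L=np.array([(.115,.115),(.115,-.19),(-.115,-.19),(-.115,.115)])
Lc=L.mean(0);Wc=W.mean(0)
U,S,V=np.linalg.svd((W-Wc).T@(L-Lc));M=U@np.diag([1,np.linalg.det(U@V)])@V
t=Wc-M@Lc;np.savez('tray.npz',M=M,t=t)
print(M.round(3).tolist(),t.round(4),'res',((W-t)@M-L).round(4).tolist())
for n,u,v,z in [('u1',300,244.3,.041),('u2',241.8,262.5,.041),('u3',260.4,304.3,.041),('jar',222.7,216,.081),('tin',207,181,.018),('u1a',290.7,240.7,.041),('u1b',309.6,248.6,.041)]:
    print(n,M.T@(ray(c,u,v,z)[:2]-t))
o=sensors.get_obs()
goal(-.075,.07,.12,o)
E
```

```text
[[0.955, -0.297], [0.297, 0.955]] [0.5756 0.1186] res [[-0.0006, -0.0012], [-0.0012, 0.0019], [0.0006, 0.0023], [0.0012, -0.003]]
u1 [ 0.00010666 -0.05940619]
u2 [0.00129519 0.03952812]
u3 [-0.0726106   0.03100488]
jar [0.07429918 0.04296182]
tin [0.15854433 0.05693377]
u1a [ 0.01057021 -0.04681366]
u1b [-0.01159029 -0.07207636]
world [0.483 0.163 0.12 ] shift [-2.654 -2.037  0.681] turn 1.17
```

```bash
python3 -m creep '[[-0.77,[-1,-0.77,0],0.6],[-0.77,[-1,-0.77,0],0.6],[-0.77,[-1,-0.77,0],0.6],[-0.77,[-1,-0.77,0],0.6],[-0.77,[-1,-0.77,0],0.6]]' && python3 - <<'E'
from h import *
from plant import sensors
o=sensors.get_obs();state(o);goal(-.07,.078,.12,o)
E
```

```text
time: 0.7
ee_pos: [0.3178, 0.4238, 0.2224]
orientation: [1.261, 2.876, -0.002]
wrist_force: [-1.5, 0.3, -0.0]
grip_width: 0.0546
gripper_force: 0.0
TCP tray [-0.1555  0.368 ] 0.2224
world [0.486 0.172 0.12 ] shift [-1.99  -0.313  0.686] turn 0.564
```

```bash
python3 -m creep '[[-0.77,[-1,-0.16,0.3],0.56],[-0.77,[-1,-0.16,0.3],0.56],[-0.77,[-1,-0.16,0.3],0.56],[-0.77,[-1,-0.16,0.3],0.56],[-0.77,[-1,-0.16,0.3],0.56],[-0.77,[-1,-0.16,0.3],0.56],[-0.77,[-1,-0.16,0.3],0.56]]' && python3 - <<'E'
from h import *
from plant import sensors
o=sensors.get_obs();state(o);goal(-.07,.078,.12,o)
E
```

```text
time: 1.4
ee_pos: [0.3997, 0.3027, 0.1782]
orientation: [-1.848, -2.54, -0.002]
wrist_force: [0.1, 0.5, -0.1]
grip_width: 0.0108
gripper_force: 0.0
TCP tray [-0.1133  0.2281] 0.1782
world [0.486 0.172 0.12 ] shift [-1.004  0.277  0.387] turn 0.014
```

```bash
python3 -m creep '[[-0.77,[-1,0.28,0.39],0.014],[-0.77,[-1,0.28,0.39],0.014],[-0.77,[-1,0.28,0.39],0.014],[-0.77,[-1,0.28,0.39],0.014],[-0.77,[-1,0.28,0.39],0.014],[-0.77,[-1,0.28,0.39],0.014]]' && python3 - <<'E'
from h import *
from plant import sensors,optics
import cv2
o=sensors.get_obs();state(o);goal(-.07,.076,.038,o)
for n in ['wrist']:
    c=optics.read_camera(n);cv2.imwrite('pics/w1.png',c['frame'][:,:,::-1])
A=np.load('tray.npz')
for p in [(0,-.0594),(.0013,.0395),(-.0726,.031)]: print(proj(c,np.append(A['t']+A['M']@p,.041)).round(1))
E
```

```text
time: 2.0
ee_pos: [0.4857, 0.1724, 0.1195]
orientation: [-1.865, -2.528, -0.001]
wrist_force: [0.3, 0.0, -0.9]
grip_width: 0.01
gripper_force: 0.0
TCP tray [-0.0699  0.0781] 0.1195
world [0.486 0.17  0.038] shift [-0.014 -0.001  0.543] turn -0.003
[411.6 414.4]
[422.8 296.4]
[316.4 307.8]
```

View pics/w1.png

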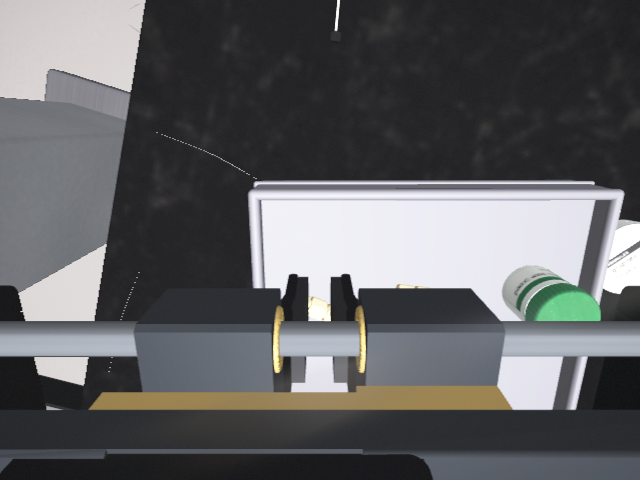

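The wrist view shows union 3 between the fingers at (319,305), against a predicted (316,308), so the calibration holds. The jar is well clear on the right. I'll descend behind union 3 and sweep it.

```bash
python3 -m creep '[[-0.77,[-0.01,0,0.3],0],[-0.77,[-0.01,0,0.5],0],[-0.77,[-0.01,0,0.54],0],[-0.77,[-0.01,0,0.54],0],[-0.77,[-0.01,0,0.54],0]]' && python3 -m creep '[[-0.77,[-0.06,0,0],0],[-0.77,[-0.13,0,0],0],[-0.77,[-0.2,0,0],0],[-0.77,[-0.27,0,0],0],[-0.77,[-0.34,0,0],0],[-0.77,[-0.41,0,0],0],[-0.77,[-0.48,0,0],0],[-0.77,[-0.55,0,0],0]]' && python3 - <<'E'
from h import *
from plant import sensors,optics
import cv2
o=sensors.get_obs();state(o);goal(-.07,-.125,.038,o)
c=optics.read_camera('top');im=c['frame'][145:355,165:445,::-1]
cv2.imwrite('pics/t2.png',cv2.resize(im,None,fx=2.8,fy=2.8,interpolation=cv2.INTER_CUBIC))
E
```

```text
time: 2.55
ee_pos: [0.4876, 0.1707, 0.0399]
orientation: [1.863, 2.527, 0.003]
wrist_force: [-0.0, -0.3, -0.5]
grip_width: 0.0103
gripper_force: 0.0
time: 3.35
ee_pos: [0.5109, 0.0898, 0.038]
orientation: [-1.866, -2.527, 0.0]
wrist_force: [-0.6, 0.9, 0.6]
grip_width: 0.0101
gripper_force: 0.3
TCP tray [-0.0704 -0.0083] 0.038
world [ 0.546 -0.022  0.038] shift [-0.778  0.005 -0.   ] turn -0.004
```

View pics/t2.png

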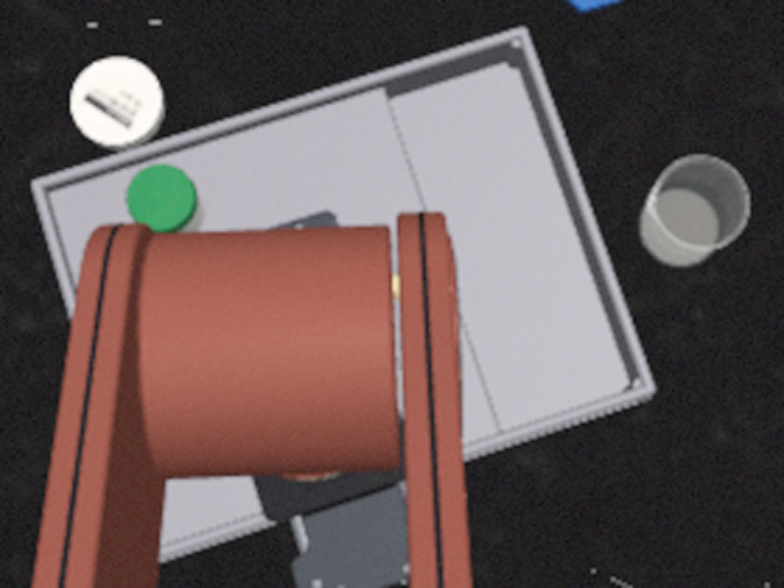

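The arm hides union 3 from above, but nothing else has moved. I'll keep sweeping over the edge, lift, and check with the scene camera.

```bash
python3 -m creep '[[-0.77,[-0.09,0,0],0],[-0.77,[-0.18,0,0],0],[-0.77,[-0.27,0,0],0],[-0.77,[-0.36,0,0],0],[-0.77,[-0.45,0,0],0],[-0.77,[-0.54,0,0],0],[-0.77,[-0.63,0,0],0],[-0.77,[-0.7,0,0],0]]' && python3 -m creep '[[-0.77,[-0.09,0,0],0],[-0.77,[-0.12,0,0],0],[-0.77,[-0.12,0,0],0],[-0.77,[-0.12,0,-0.2],0],[-0.77,[-0.12,0,-0.4],0],[-0.77,[-0.12,0,-0.54],0],[-0.77,[-0.12,0,-0.54],0]]' && python3 - <<'E'
from h import *
from plant import sensors,optics
import cv2
o=sensors.get_obs();state(o);goal(.005,-.022,.12,o)
c=optics.read_camera('scene');im=c['frame'][170:310,190:400,::-1]
cv2.imwrite('pics/s3.png',cv2.resize(im,None,fx=3.7,fy=3.7,interpolation=cv2.INTER_CUBIC))
E
```

```text
time: 4.2
ee_pos: [0.542, -0.0109, 0.0381]
orientation: [1.866, 2.527, -0.0]
wrist_force: [0.2, 0.0, 0.3]
grip_width: 0.0104
gripper_force: 0.0
time: 4.9
ee_pos: [0.5494, -0.0267, 0.1227]
orientation: [1.862, 2.523, 0.005]
wrist_force: [0.4, 0.7, 0.4]
grip_width: 0.0098
gripper_force: 0.0
TCP tray [-0.0683 -0.1309] 0.1227
world [0.587 0.099 0.12 ] shift [0.727 0.487 0.019] turn -0.003
```

View pics/s3.png

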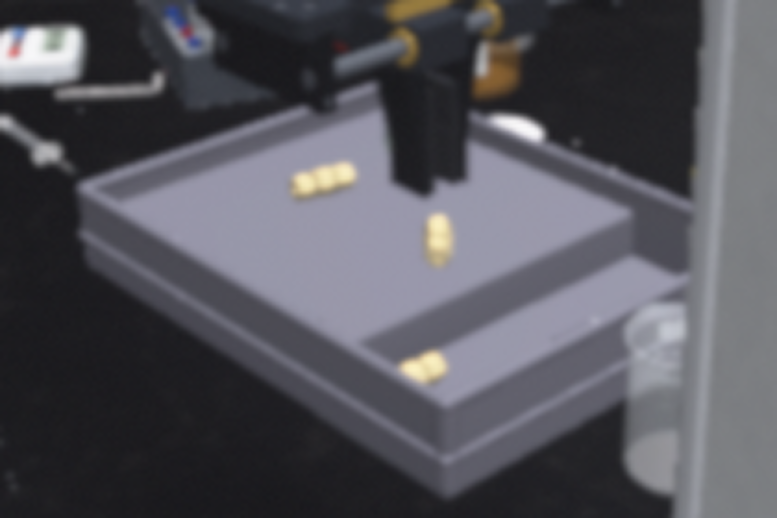

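Union 3 lies in the well at crop (420,368). Unions 1 (438,238) and 2 (325,180) haven't moved. I'll do union 1 next.

```bash
python3 -m creep '[[-0.77,[0.73,0.46,0.02],0],[-0.77,[0.73,0.46,0.02],0],[-0.77,[0.73,0.46,0.02],0],[-0.77,[0.73,0.46,0.02],0],[-0.77,[0.73,0.46,0.3],0],[-0.77,[0.73,0.46,0.56],0],[-0.77,[0.73,0.46,0.56],0],[-0.77,[0.73,0.46,0.56],0]]' && python3 - <<'E'
from h import *
from plant import sensors
o=sensors.get_obs();state(o);goal(0,-.132,.038,o)
E
```

```text
time: 5.75
ee_pos: [0.5807, 0.0976, 0.0344]
orientation: [1.866, 2.527, -0.0]
wrist_force: [1.1, 0.2, 2.4]
grip_width: 0.01
gripper_force: 1.6
TCP tray [-0.0015 -0.0216] 0.0344
world [ 0.615 -0.007  0.038] shift [-0.736  0.012 -0.024] turn -0.004
```

```bash
python3 -m creep '[[-0.77,[0,0,-0.03],0],[-0.77,[-0.09,0,-0.03],0],[-0.77,[-0.18,0,-0.03],0],[-0.77,[-0.27,0,-0.03],0],[-0.77,[-0.36,0,-0.03],0],[-0.77,[-0.45,0,-0.03],0],[-0.77,[-0.54,0,-0.03],0],[-0.77,[-0.63,0,-0.03],0]]' && python3 -m creep '[[-0.77,[-0.09,0,0],0],[-0.77,[-0.14,0,0],0],[-0.77,[-0.14,0,0],0],[-0.77,[-0.14,0,-0.2],0],[-0.77,[-0.14,0,-0.4],0],[-0.77,[-0.14,0,-0.54],0],[-0.77,[-0.14,0,-0.54],0]]' && python3 - <<'E'
from h import *
from plant import sensors,optics
import cv2
o=sensors.get_obs();state(o);goal(.001,.075,.12,o)
c=optics.read_camera('scene');im=c['frame'][170:310,190:400,::-1]
cv2.imwrite('pics/s4.png',cv2.resize(im,None,fx=3.7,fy=3.7,interpolation=cv2.INTER_CUBIC))
E
```

```text
time: 6.55
ee_pos: [0.6088, 0.0065, 0.0395]
orientation: [1.866, 2.527, -0.0]
wrist_force: [1.1, -0.8, -0.5]
grip_width: 0.0101
gripper_force: 0.0
time: 7.25
ee_pos: [0.6172, -0.0119, 0.1247]
orientation: [1.861, 2.523, 0.005]
wrist_force: [0.5, -0.4, -0.1]
grip_width: 0.0099
gripper_force: 0.0
TCP tray [ 0.0009 -0.137 ] 0.1247
world [0.554 0.191 0.12 ] shift [ 1.414 -0.002  0.027] turn -0.003
```

View pics/s4.png

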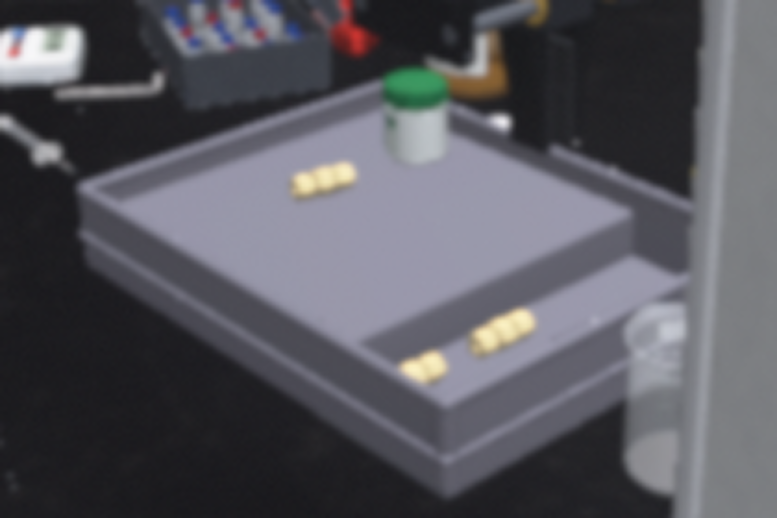

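Union 1 is in the well at (503,332), and the jar is standing undisturbed at (415,115). Now union 2.

```bash
python3 -m creep '[[-0.77,[0.7,0,0],0],[-0.77,[0.7,0,0],0],[-0.77,[0.7,0,0],0],[-0.77,[0.7,0,0],0]]' && python3 -m creep '[[-0.77,[0.71,0,0.02],0],[-0.77,[0.71,0,0.02],0],[-0.77,[0.71,0,0.02],0],[-0.77,[0.71,0,0.02],0],[-0.77,[0.71,0,0.3],0],[-0.77,[0.71,0,0.54],0],[-0.77,[0.71,0,0.54],0],[-0.77,[0.71,0,0.54],0]]' && python3 - <<'E'
from h import *
from plant import sensors
o=sensors.get_obs();state(o);goal(0.001,-.135,.038,o)
E
```

```text
time: 7.7
ee_pos: [0.5821, 0.0897, 0.1188]
orientation: [-1.861, -2.529, 0.003]
wrist_force: [0.7, -0.2, 0.6]
grip_width: 0.0101
gripper_force: 0.0
time: 8.5
ee_pos: [0.5525, 0.188, 0.0391]
orientation: [-1.868, -2.525, 0.003]
wrist_force: [0.8, -0.5, 0.6]
grip_width: 0.0098
gripper_force: 0.0
TCP tray [-0.0015  0.0731] 0.0391
world [ 0.617 -0.01   0.038] shift [-1.387  0.024  0.008] turn -0.006
```

```bash
python3 -m creep '[[-0.77,[-0.06,0.01,0.005],0],[-0.77,[-0.13,0.02,0.005],0],[-0.77,[-0.2,0.02,0.005],0],[-0.77,[-0.28,0.02,0.005],0],[-0.77,[-0.36,0.02,0.005],0],[-0.77,[-0.44,0.02,0.005],0],[-0.77,[-0.52,0.02,0.005],0],[-0.77,[-0.6,0.02,0.005],0]]' && python3 -m creep '[[-0.77,[-0.09,0,0],0],[-0.77,[-0.18,0,0],0],[-0.77,[-0.27,0,0],0],[-0.77,[-0.36,0,0],0],[-0.77,[-0.45,0,0],0],[-0.77,[-0.54,0,0],0],[-0.77,[-0.63,0,0],0],[-0.77,[-0.72,0,0],0]]' && python3 -m creep '[[-0.77,[-0.06,0,0],0],[-0.77,[-0.06,0,0],0],[-0.77,[-0.06,0,-0.2],0],[-0.77,[-0.06,0,-0.4],0],[-0.77,[-0.06,0,-0.6],0],[-0.77,[-0.06,0,-0.8],0],[-0.77,[-0.06,0,-0.8],0],[-0.77,[-0.06,0,-0.8],0]]' && python3 - <<'E'
from h import *
from plant import sensors,optics
import cv2
o=sensors.get_obs();state(o)
c=optics.read_camera('scene');im=c['frame'][170:310,190:400,::-1]
cv2.imwrite('pics/s5.png',cv2.resize(im,None,fx=3.7,fy=3.7,interpolation=cv2.INTER_CUBIC))
E
```

```text
time: 9.3
ee_pos: [0.5819, 0.1038, 0.0388]
orientation: [-1.866, -2.527, 0.0]
wrist_force: [0.1, 0.6, 0.4]
grip_width: 0.0101
gripper_force: 0.4
time: 10.1
ee_pos: [0.6138, 0.0004, 0.0387]
orientation: [-1.866, -2.527, 0.0]
wrist_force: [0.1, 0.3, -0.1]
grip_width: 0.0099
gripper_force: 0.0
time: 10.9
ee_pos: [0.6166, -0.0066, 0.1596]
orientation: [1.864, 2.527, 0.002]
wrist_force: [-0.6, -0.1, -0.5]
grip_width: 0.0101
gripper_force: 0.0
TCP tray [ 0.0019 -0.1317] 0.1596
```

View pics/s5.png

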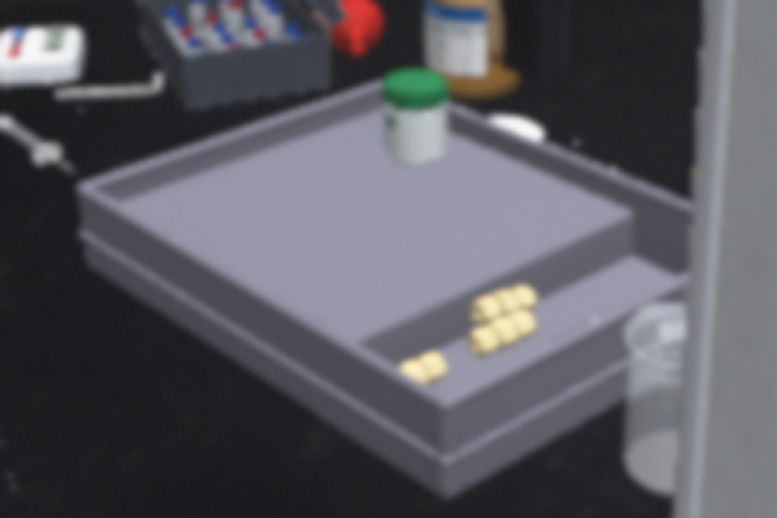

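All three unions are in the well, at (420,368), (503,332) and (505,303). I'll check how union 2 lies, since it's close to the step.

```bash
python3 - <<'E'
from h import *
from plant import optics
c=optics.read_camera('scene');A=np.load('tray.npz')
for n,u,v in [('u3',420,368),('u1',503,332),('u2',505,303)]:
    for z in (.013,.024,.033): print(n,z,(A['M'].T@(ray(c,190+u/3.7,170+v/3.7,z)[:2]-A['t'])).round(4))
print(np.array(proj(c,np.append(A['t']+A['M']@[0,-.1],.034))-[190,170])*3.7)
E
```

```text
u3 0.013 [-0.0635 -0.1164]
u3 0.024 [-0.075  -0.1296]
u3 0.033 [-0.0844 -0.1404]
u1 0.013 [-0.0098 -0.12  ]
u1 0.024 [-0.0226 -0.1332]
u1 0.033 [-0.0332 -0.1439]
u2 0.013 [ 0.0118 -0.0995]
u2 0.024 [-0.0016 -0.1131]
u2 0.033 [-0.0126 -0.1243]
[489.60283453 276.08578057]
```

Union 2 may be resting on union 1. I'll move the arm off the well and triangulate with the top camera.

```bash
python3 -m creep '[[-0.77,[0,0,-0.3],0],[-0.77,[1,0,-0.4],0],[-0.77,[1,0,-0.4],0],[-0.77,[1,0,-0.4],0],[-0.77,[1,0,-0.4],0],[-0.77,[1,0,-0.4],0]]' && python3 -m creep '[[-0.77,[0.7,-0.2,0],0],[-0.77,[0.7,-0.2,0],0],[-0.77,[0.7,-0.2,0],0],[-0.77,[0.7,-0.2,0],0],[-0.77,[0.7,-0.2,0],0]]' && python3 - <<'E'
from plant import optics
import cv2
c=optics.read_camera('top');im=c['frame'][145:355,165:445,::-1]
a=cv2.resize(im[:,110:250],None,fx=2.8,fy=2.8,interpolation=cv2.INTER_CUBIC)
c=optics.read_camera('scene');im=c['frame'][235:295,285:355,::-1]
b=cv2.resize(im,None,fx=5.6,fy=5.6,interpolation=cv2.INTER_CUBIC)
b=cv2.copyMakeBorder(b,0,a.shape[0]-b.shape[0],0,0,cv2.BORDER_CONSTANT)
cv2.imwrite('pics/t6.png',cv2.hconcat([a,b]))
E
```

```text
time: 11.6
ee_pos: [0.5708, 0.1375, 0.2173]
orientation: [-1.861, -2.529, 0.003]
wrist_force: [-0.5, -1.4, -0.5]
grip_width: 0.0101
gripper_force: 0.0
time: 12.1
ee_pos: [0.513, 0.2264, 0.2181]
orientation: [1.867, 2.526, -0.002]
wrist_force: [0.3, -0.8, -0.0]
grip_width: 0.0097
gripper_force: 0.0
```

View pics/t6.png

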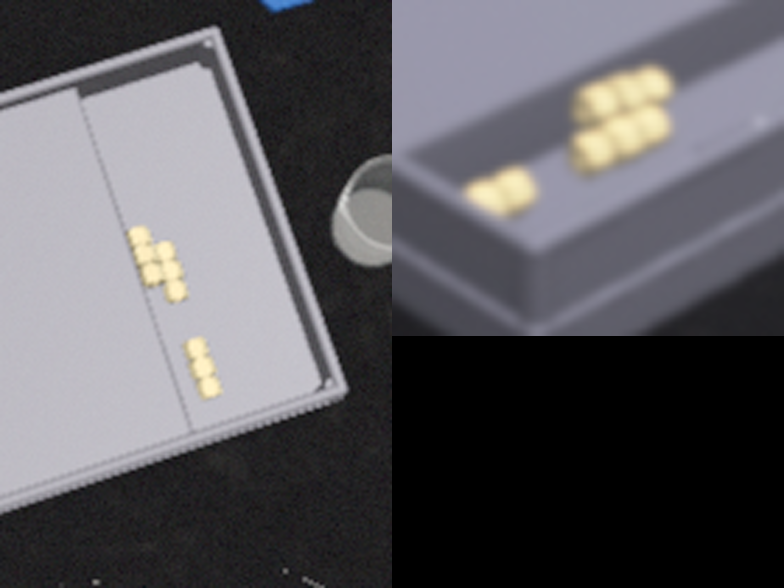

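From above, union 2 at (147,255) lies beside union 1 at (171,271), against the step. Union 3 is at (203,367).

```bash
python3 - <<'E'
from h import *
from plant import optics
from scipy.optimize import least_squares
a=optics.read_camera('top');b=optics.read_camera('scene');A=np.load('tray.npz')
for n,p,q in [('u1',(171,271),(623,140)),('u2',(147,255),(624,94))]:
    P=np.array([275+p[0]/2.8,145+p[1]/2.8]);Q=np.array([285+(q[0]-392)/5.6,235+q[1]/5.6])
    r=least_squares(lambda X:np.r_[proj(a,X)-P,proj(b,X)-Q],[.6,0,.02])
    print(n,(A['M'].T@(r.x[:2]-A['t'])).round(4),r.x[2].round(4),r.fun.round(1))
    for z in(.013,.022):print((A['M'].T@(ray(a,*P,z)[:2]-A['t'])).round(4))
E
```

```text
u1 [-0.0097 -0.12  ] 0.0122 [ 0.1 -0.3 -0.3  0.1]
[-0.0103 -0.1196]
[-0.0116 -0.1187]
u2 [ 0.0025 -0.1084] 0.0206 [ 0.  -0.1 -0.1  0. ]
[ 0.0036 -0.1089]
[ 0.0021 -0.1081]
```

Union 2 is wedged between union 1 and the step, at y −108 mm and z 21 mm. That's inside both limits, so I'll hand in.

```bash
python3 -c "
from plant import job
print(job.sign_off())"
```

```text
the job is handed in; nothing more can be done
None
```

All three unions were swept into the catch well, with the jar, tin and beaker showing no movement in the camera views, and the job was handed in at about 12 s; the sign-off returned no verdict.

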